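# Tighten the thumbscrew of the green board's test clamp

### The arm

A 7-joint arm with a two-finger parallel gripper is mounted at the origin on the work surface. World frame = base frame: x ahead of the robot, y to its left, z up, the work surface at z = 0. Lengths are in m, angles in degrees, forces in N, time in s.
With the tool pointing down it reaches from about 0.4 to 0.85 m from the base axis. Payload 4.5 kg.
Tool frame: the origin (TCP) lies at the very end of the fingers, on their centre line; the grasp point (between the pads) lies 19 mm behind it; z points along the fingers, y is the direction in which the jaws open and shut (so a half turn about z gives the same grasp; the last joint's range is limited). The gripper opens to 88 mm and grips with 3 to 60 N. Pads are 18 mm wide; open, the fingers measure 123 mm over their backs; the gripper's body (75 mm by 187 mm) begins 45 mm behind the grasp point.
Start: joints at [-68.365, 39.483, -11.15, 89.685, 9.013, 51.709, -12.324], TCP at [0.211, 0.588, 0.239] pointing down, gripper open.
Joint ranges: [-172.22, 172.22], [-26.19, 119.32], [-84.43, 86.54], [7.71, 146.69], [-57.33, 237.33], [2.42, 119.75], [-152.13, 152.13]. Speed limits (degrees/s): [147.25, 147.25, 180, 180, 180, 180, 180].

### API

Orientations are given as [roll, pitch, yaw] about the fixed x, y, z axes, in that order (R = Rz(yaw) Ry(pitch) Rx(roll)).
In Python, from bench import ctrl, imaging gives the robot as it stands.
- The arm moves only by the tool jog_arm, never from a script. Its argument "commands" is a list of rows, each a list of 3 entries, a list of its own where there are three numbers: the closure, from -1 (fully open) to 1 (shut), then the shift along the tool's x, y, z in m, then the turn, a rotation vector about the tool's x, y, z in degrees. A call has 1 to 20 rows; each row is the pose to reach, as a shift and turn from the pose measured when the call began, along the tool's axes at that moment; what a row does not reach only later rows make up. A row lasts 1/10 s, in which the tool goes at most 50 mm and 8.59 degrees, less where a joint would pass 70% of its speed; a pose out of reach is approached as far as the arm can. A call with a gripper value outside its range is refused whole. The fingers move at their own pace and stop on an object; the grip force is fixed at half the most. Time passes only in rows, so rows that repeat a pose let the fingers close. It gives the time, the measured TCP pose, the force and the opening at its end, in the units of the state.
- ctrl.read_state(): the state, without advancing time (a new reading comes with each control period).
- imaging.capture(name): name is "scene" or "top"; returns a dict with "color" (480x640x3 uint8, red, green, blue), "depth" (480x640 float32, m along the optical axis (not along the pixel's ray), 0 where there is no reading), "vfov" (degrees; the focal length in pixels is half the picture's height over the tangent of half this angle, whatever the lens; pixels are square), "cx", "cy" (the principal point, pixels), "D" ([k1, k2, p1, p2, k3] as OpenCV has them; the pictures are not rectified), "origin" and "attitude" of the camera in the world. Camera axes: x right, y up, looking along -z (the intrinsics and any distortion apply to the point x, -y, -z); pixel columns grow to the right and rows downward; lengths in m; the calibration is good to about 2 mm. A picture is of the moment at which its call begins.
- ctrl.finish_job(): hands the job in, once; it reports no verdict.
Trained networks look in a picture, given as the dict that the camera call returned (one of the last four; its "shot" number tells which), for a name from the list of things; names that differ only in an ending like _2 or _b are one class to them, and where a whole thing is asked for, a point or a joint stands for the part that bears it (a point fixed in the world has none). Each returns a list of dicts, best first, with "conf" (0 to 1); they miss things now and then, are a little off and sometimes report something else, mostly with a low value. They report only what shows in the picture. A call takes as long as a camera call.
- imaging.look_for(picture, name): "centre" ([column, row] in pixels, amid what is visible of it).
- imaging.silhouettes(picture, name): "region" (480x640 bool, what is visible of it) and "centre" ([column, row] in pixels, amid what is visible of it).
- imaging.mark_of(picture, name): "centre" ([column, row] in pixels: a listed point, or the origin of a listed thing).
The state is a dict: "time": time; "qpos": joint angles; "qd": joint speeds; "tau": joint torques, N m; "position": TCP position; "tcp_rot": TCP orientation; "ft_force": force on the tool from outside, world axes, zero at the start; "ft_torque": the same for the moment, N m; "width": opening from 0.0 (shut) to 1.0 (fully open).
Only numpy, scipy, OpenCV 4.12 (cv2) and the standard library are available. Lean on these libraries where they do the work, as an engineer would, in place of code of your own. Each camera call takes 0.05 s, during which the arm holds its last target.

### The job

Two clamp fixtures stand on the electronics bench, one holding a green circuit board and one a blue. Turn the brass thumbscrew over the green board clockwise until it seats, stop as soon as the resistance rises so that the board is not crushed, and let go. Leave the blue board's thumbscrew as it is.

Things in the scene. Friction and masses are not known exactly. Their poses are not given: they have to be found in the camera images.
- green_screw (a joint): turn of the spindle of the green board's thumbscrew in rad, growing clockwise seen from above. It starts loose at 0 to 0.6, turns with its head against 0.04 N m of friction, stays where it is left, and stops dead at 1.4, where its foot is seated on the board: one grasp does it. No visible up or down motion.
- green_twist (a joint): spring wind-up of that thumbscrew's head against its spindle in rad, clockwise positive: about 0 (under 0.05) while the screw runs freely. Once the spindle is seated, turning the head further winds it up at 1.2 N m per rad, which is the rising resistance; let go, it unwinds to about 0. Over 0.35 (20 degrees past the seat, 0.42 N m) crushes the board.
- green_head (a point): centre, on the upright axis, of the green board's thumbscrew head: knurled brass cylinder, 29 mm across, from 50 to 76 mm above the table, white pointer line on its dark top. Its fixture is fixed: black base 120 x 94 mm, 90 x 66 mm green board, aluminium bar across, all below 41 mm, so any gripping yaw is free.
- blue_mark (a point): outer end of the white pointer line on top of the other, identical thumbscrew over the blue board: 12 mm from that screw's upright axis, 77 mm above the table. Its fixture is the same but for the blue board. Not to be turned.

How it is judged (in metres and radians):
On the way:
1. the green board's thumbscrew is turned home (value of joint green_screw above 1.23 rad), for 0.1 s.
At the end, for the whole second after the job is handed in: The green board's thumbscrew is seated and at rest (spindle within 10 degrees of its seat at 1.4 rad) with its head unwound (within 0.15 rad), and the blue board's thumbscrew is as it was (its mark within 5 mm of its start) (value of joint green_screw above 1.23 rad and value of joint green_twist between -0.15 and 0.15 rad and velocity of joint green_screw between -0.1 and 0.1 rad/s and distance of blue_mark from where it was at the start of the episode below 0.005 m); the robot touches nothing.
It fails at once if the green board is crushed: the screw's head is forced more than 20 degrees (0.35 rad) past the seat (value of joint green_twist above 0.35 rad).
It fails at once if the blue board's thumbscrew is turned (its mark moves more than 5 mm) (distance of blue_mark from where it was at the start of the episode above 0.005 m).
It also fails if it takes over 42 s, if anything falls off the work surface, if the arm or the gripper's body presses on something with over 40 N, if the wrist force passes 120 N, or if a joint passes its speed limit or range.

## Working session

There is one attempt and no reset: what is moved stays moved. The work goes in short steps, Python scripts to look and compute and a tool call to move; the robot and the scene stay as the last step left them, time stands still between calls to the robot, and variables do not carry over. Pictures are saved under pics/ and viewed, and the job is handed in when it is done.

Besides the shell and the picture viewer there is one more tool, called after "Request:" as name([rows], argument=value, ...), one row to a line, values as JSON. jog_arm: Moves the arm, as the interface text tells. Its arguments: {"type":"object","properties":{"commands":{"type":"array"}},"required":["commands"]}

```bash
mkdir -p pics; ls
cat > h.py <<'E'
import numpy as np, cv2
from bench import ctrl, imaging
def K(p):
    f=240/np.tan(np.radians(p["vfov"])/2)
    return np.array([[f,0,p["cx"]],[0,f,p["cy"]],[0,0,1.]])
def ray(p,px):
    u=cv2.undistortPoints(np.array([[px]],float),K(p),np.array(p["D"],float))[0,0]
    return np.array([u[0],-u[1],-1.])
def att(p):
    a=np.array(p["attitude"],float)
    if a.shape==(3,3): return a
    from scipy.spatial.transform import Rotation as R
    return R.from_euler('xyz',a,degrees=True).as_matrix() if a.size==3 else R.from_quat(a).as_matrix()
def at_z(p,px,z):
    d=att(p)@ray(p,px); o=np.array(p["origin"])
    return o+d*(z-o[2])/d[2]
E
python3 - <<'E'
from h import *
print(ctrl.read_state())
for n in ("scene","top"):
    p=imaging.capture(n); cv2.imwrite(f"pics/{n}0.png",p["color"][...,::-1])
    print(n,p["origin"],p["attitude"],p["vfov"],p["cx"],p["cy"],p["D"])
    for nm,z in (("green_head",.063),("blue_mark",.077)):
        for d in imaging.mark_of(p,nm)[:3]:
            print(nm,d["conf"],d["centre"],at_z(p,d["centre"],z))
E
```

```text
pics
{'time': 0.0, 'qpos': array([-68.36356048,  39.53143808, -11.1451802 ,  89.74337697,
         9.01245933,  51.710412  , -12.32521039]), 'qd': array([-0.0314992 ,  0.1106048 , -0.00255857, -0.0133261 ,  0.12643639,
        0.04818367, -0.01929115]), 'tau': array([ 9.30068527e-04, -5.27570450e+01, -1.26661364e+00, -1.53426594e+01,
       -5.26714220e-02,  6.46336761e-03,  1.61907756e-04]), 'position': array([0.21051666, 0.58781741, 0.23793616]), 'tcp_rot': array([-1.79896916e+02,  7.42671807e-03,  1.60304091e+02]), 'ft_force': array([ 0.53049813,  0.36879942, -0.80813903]), 'ft_torque': array([-0.01086251, -0.02104816, -0.00333831]), 'width': 1.0024689872580324}
scene [0.90171684 0.15912133 0.62698337] [ 36.60679515  -0.31138685 113.49143006] 53.2776507410332 316.5804277971667 236.52022804691077 [-0.12636559  0.          0.          0.          0.        ]
green_head 0.79 [209.6, 218.9] [ 0.5510258  -0.16698889  0.063     ]
blue_mark 0.68 [402.8, 257.6] [0.51104143 0.1236477  0.077     ]
top [ 0.41800182 -0.01771045  0.96020799] [ 8.89080064e+00  8.79536550e-02 -8.91150963e+01] 47.83043964880471 310.7372821332618 236.19851246748897 [-0.0648287  0.         0.         0.         0.       ]
green_head 0.86 [397.3, 243.6] [ 0.54796212 -0.15948928  0.063     ]
blue_mark 0.79 [223.5, 258.4] [0.51699239 0.12866247 0.077     ]
```

View pics/scene0.png

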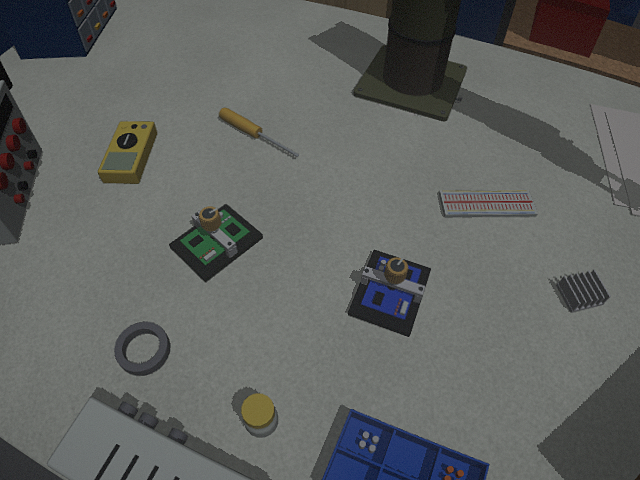

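View pics/top0.png

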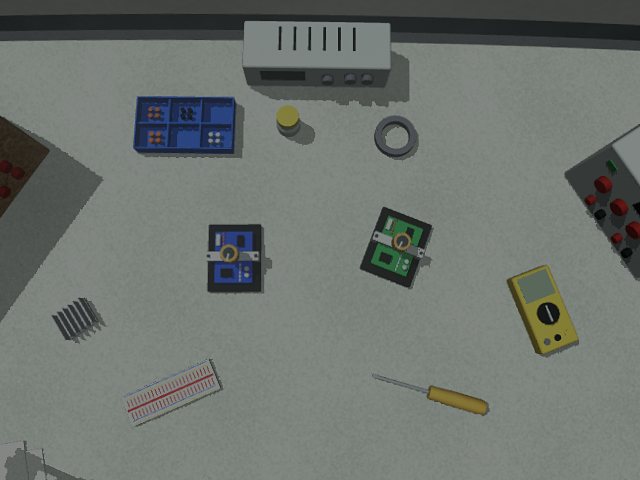

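Run:
```python
from h import *
ps={n:imaging.capture(n) for n in("top","scene")}
ims=[]
for n,(c,r) in (("top",(400,242)),("scene",(209,219)),("top",(228,254)),("scene",(397,266))):
    im=ps[n]["color"][r-20:r+20,c-25:c+25,::-1]
    ims.append(cv2.resize(im,(400,320),interpolation=cv2.INTER_NEAREST))
cv2.imwrite("pics/z.png",np.vstack([np.hstack(ims[:2]),np.hstack(ims[2:])])[:600])
for n in ps:
    p=ps[n]
    for nm in("green_head","green_screw"):
        for d in imaging.silhouettes(p,nm)[:2]:
            ys,xs=np.nonzero(d["region"]); print(n,nm,d["conf"],d["centre"],len(xs),xs.min(),xs.max(),ys.min(),ys.max())
            z=p["depth"][ys,xs]; P=[]
            for x,y,zz in zip(xs,ys,z):
                if zz>0: P.append(np.array(p["origin"])+att(p)@ray(p,(x,y))*zz)
            P=np.array(P); t=P[P[:,2]>.070]; t=t[t[:,2]<.085]
            if len(t): print(len(t),t.mean(0),t.min(0),t.max(0))
```

```text
top green_head 0.82 [397.7, 243.1] 322 391 411 234 252
253 [ 0.54959873 -0.16482868  0.07497952] [ 0.53576619 -0.18087353  0.07008405] [ 0.56307325 -0.15027366  0.07948553]
top green_head 0.33 [401.2, 242.6] 302 392 411 233 251
262 [ 0.55007988 -0.16481228  0.07496501] [ 0.53576619 -0.18087353  0.07008405] [ 0.56465019 -0.15027366  0.07948553]
top green_screw 0.71 [397.3, 241.6] 304 391 410 233 251
255 [ 0.55009764 -0.16444917  0.07500541] [ 0.53576619 -0.17907902  0.07008405] [ 0.56465019 -0.15027366  0.07948553]
scene green_head 0.97 [210.4, 218.6] 444 199 221 206 230
296 [ 0.55259169 -0.16471547  0.07618957] [ 0.53617391 -0.18223738  0.07013884] [ 0.56691656 -0.15169575  0.07920568]
scene green_screw 0.62 [207.3, 217.5] 461 199 221 206 230
297 [ 0.5526251  -0.16475708  0.07617166] [ 0.53617391 -0.18223738  0.07013884] [ 0.56691656 -0.15169575  0.07920568]
```

View pics/z.png

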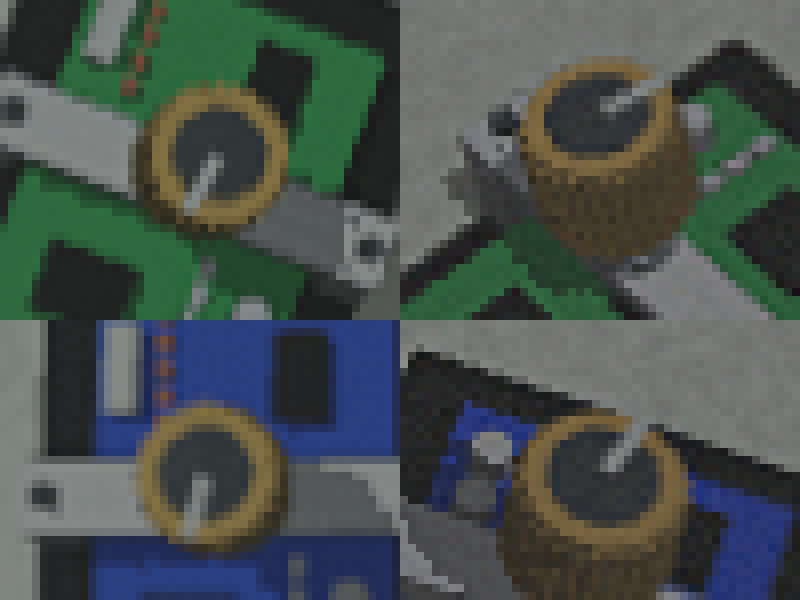

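```bash
cat >> h.py <<'E'
from scipy.spatial.transform import Rotation as R
def rel(target,yaw=None):
    s=ctrl.read_state(); M=R.from_euler('xyz',s["tcp_rot"],degrees=True)
    out=[M.inv().apply(np.array(target)-s["position"])]
    if yaw is not None: out.append((M.inv()*R.from_euler('xyz',[180,0,yaw],degrees=True)).as_rotvec(degrees=True))
    return out
E
python3 - <<'E'
from h import *
t=imaging.capture("top");s=imaging.capture("scene")
a=at_z(t,(401.4,241.2),.076);b=at_z(s,(208.8,212.5),.076)
print(a,b)
print(rel([.5505,-.165,.2],160.3))
E
```

```text
[ 0.55019069 -0.16427293  0.076     ] [ 0.54899655 -0.1670122   0.076     ]
[array([-0.57390576, -0.59483195,  0.03870522]), array([ 0.00609536, -0.00023075,  0.00281474])]
```

Request:
jog_arm([
  [-1,[-0.574,-0.595,0.03],[0,0,0]],
  [-1,[-0.574,-0.595,0.03],[0,0,0]],
  [-1,[-0.574,-0.595,0.03],[0,0,0]],
  [-1,[-0.574,-0.595,0.03],[0,0,0]],
  [-1,[-0.574,-0.595,0.03],[0,0,0]],
  [-1,[-0.574,-0.595,0.03],[0,0,0]],
  [-1,[-0.574,-0.595,0.03],[0,0,0]],
  [-1,[-0.574,-0.595,0.03],[0,0,0]],
  [-1,[-0.574,-0.595,0.03],[0,0,0]],
  [-1,[-0.574,-0.595,0.03],[0,0,0]],
  [-1,[-0.574,-0.595,0.03],[0,0,0]],
  [-1,[-0.574,-0.595,0.03],[0,0,0]],
  [-1,[-0.574,-0.595,0.03],[0,0,0]],
  [-1,[-0.574,-0.595,0.03],[0,0,0]],
  [-1,[-0.574,-0.595,0.03],[0,0,0]],
  [-1,[-0.574,-0.595,0.03],[0,0,0]],
  [-1,[-0.574,-0.595,0.03],[0,0,0]],
  [-1,[-0.574,-0.595,0.03],[0,0,0]],
  [-1,[-0.574,-0.595,0.03],[0,0,0]],
  [-1,[-0.574,-0.595,0.03],[0,0,0]],
])

```text
time: 2.7
position: [0.5502, -0.1632, 0.2088]
tcp_rot: [179.9, -0.1, 160.4]
ft_force: [-0.2, 0.8, -0.1]
width: 1.004
```

Run:
```python
from h import *
s=ctrl.read_state();print(s)
```

```text
{'time': 2.7, 'qpos': array([ 22.49629954,  38.352704  , -17.87489023, 100.32090732,
        15.85006863,  43.84464758,  67.17139575]), 'qd': array([-0.62013019, -0.37085782,  0.0449019 ,  0.15432846,  0.16787352,
        0.00841229,  0.13328231]), 'tau': array([ 9.35098417e-01, -4.88733244e+01, -2.13629410e+00, -1.32916036e+01,
        3.90782661e-02,  7.79937068e-02, -1.91926047e-03]), 'position': array([ 0.55018764, -0.16317474,  0.20876993]), 'tcp_rot': array([ 1.79935105e+02, -5.17838815e-02,  1.60447916e+02]), 'ft_force': array([-0.19911689,  0.80346814, -0.13239442]), 'ft_torque': array([-0.01251504, -0.03329008,  0.01787035]), 'width': 1.0041557729307085}
```

Request:
jog_arm([
  [-1,[-0.0005,-0.002,0.04],[0,0,0]],
  [-1,[-0.0005,-0.002,0.08],[0,0,0]],
  [-1,[-0.0005,-0.002,0.11],[0,0,0]],
  [-1,[-0.0005,-0.002,0.11],[0,0,0]],
  [-1,[-0.0005,-0.002,0.11],[0,0,0]],
])

```text
time: 3.2
position: [0.5501, -0.1636, 0.0994]
tcp_rot: [179.9, -0.1, 160.6]
ft_force: [-0.0, 0.7, 0.9]
width: 1.002
```

Run:
```python
from h import *
ps={n:imaging.capture(n) for n in("top","scene")}
ims=[]
for n,(c,r) in (("top",(400,242)),("scene",(209,200))):
    im=ps[n]["color"][r-40:r+40,c-40:c+40,::-1]
    ims.append(cv2.resize(im,(400,400),interpolation=cv2.INTER_NEAREST))
cv2.imwrite("pics/z2.png",np.hstack(ims))
s=ctrl.read_state();print(s["position"],s["tcp_rot"]);print(rel([.550,-.1652,.047],160.4))
```

```text
[ 0.55129381 -0.16455201  0.10069276] [1.79892569e+02 1.27763892e-01 1.60502907e+02]
[array([ 0.00112308, -0.00114332,  0.05368834]), array([0.10754517, 0.12766734, 0.1030264 ])]
```

View pics/z2.png

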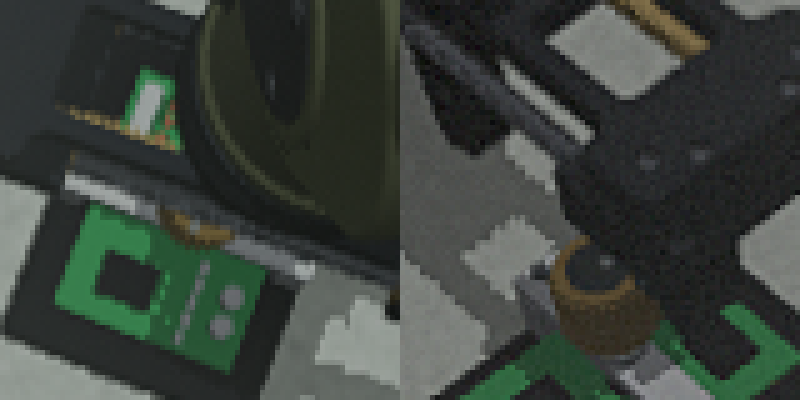

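The top crop shows the open jaws straddling the brass head, which is partly hidden at about (398,247). In the scene crop the head sits clear of the fingers at about (209,216). Next I descend and close.

Request:
jog_arm([
  [-1,[0.0005,-0.001,0.02],[0,0,0]],
  [-1,[0.0005,-0.001,0.04],[0,0,0]],
  [-1,[0.0005,-0.001,0.053],[0,0,0]],
  [-1,[0.0005,-0.001,0.053],[0,0,0]],
  [-1,[0.0005,-0.001,0.053],[0,0,0]],
])

```text
time: 3.8
position: [0.5512, -0.1653, 0.0485]
tcp_rot: [179.9, 0.2, 160.5]
ft_force: [-0.3, -0.3, 0.3]
width: 1.0
```

Request:
jog_arm([
  [-0.2,[0,0,0],[0,0,0]],
  [-0.2,[0,0,0],[0,0,0]],
  [0.1,[0,0,0],[0,0,0]],
  [0.1,[0,0,0],[0,0,0]],
  [0.2,[0,0,0],[0,0,0]],
])

```text
time: 4.3
position: [0.5512, -0.1653, 0.0487]
tcp_rot: [179.9, 0.2, 160.5]
ft_force: [0.0, -0.5, -0.7]
width: 0.571
```

Request:
jog_arm([
  [0.3,[0,0,0],[0,0,0]],
  [0.4,[0,0,0],[0,0,0]],
  [0.5,[0,0,0],[0,0,0]],
  [1,[0,0,0],[0,0,0]],
  [1,[0,0,0],[0,0,0]],
  [1,[0,0,0],[0,0,0]],
  [1,[0,0,0],[0,0,0]],
  [1,[0,0,0],[0,0,0]],
])

```text
time: 5.1
position: [0.5508, -0.1663, 0.0487]
tcp_rot: [180.0, 0.2, 160.5]
ft_force: [-1.5, -2.9, 1.1]
width: 0.32
```

Run:
```python
from h import *
s=ctrl.read_state();print(s)
```

```text
{'time': 5.1, 'qpos': array([ 18.75186838,  52.07972499, -11.2743394 , 105.75894382,
        22.13642082,  24.10546766,  61.88480029]), 'qd': array([-0.07411996,  0.01028836,  0.01249341,  0.04576073, -0.01743941,
       -0.0172531 , -0.01089117]), 'tau': array([-2.90102564e+00, -5.30130279e+01, -4.31970701e+00, -7.61917502e+00,
       -5.88870998e-01, -6.80086389e-01, -5.48270807e-03]), 'position': array([ 0.55081914, -0.16627318,  0.04866374]), 'tcp_rot': array([179.95531746,   0.18542325, 160.45926391]), 'ft_force': array([-1.54362562, -2.8880893 ,  1.11137389]), 'ft_torque': array([-1.01384622,  0.37248033, -0.03568543]), 'width': 0.31960576498721327}
```

Request:
jog_arm([
  [1,[0,0,0],[0,0,5]],
  [1,[0,0,0],[0,0,10]],
  [1,[0,0,0],[0,0,15]],
  [1,[0,0,0],[0,0,20]],
  [1,[0,0,0],[0,0,20]],
  [1,[0,0,0],[0,0,20]],
])

```text
time: 5.7
position: [0.5508, -0.1664, 0.0486]
tcp_rot: [179.9, 0.2, 140.6]
ft_force: [-1.6, -3.3, 1.2]
width: 0.32
```

```bash
cat > st.py <<'E'
from h import *
s=ctrl.read_state();print(s["time"],s["position"],s["tcp_rot"],s["ft_force"],s["ft_torque"],s["tau"][6],s["qpos"][6],s["width"])
E
python3 st.py
```

```text
5.7 [ 0.55082497 -0.16635602  0.04864354] [1.79905898e+02 1.68269248e-01 1.40580172e+02] [-1.58679714 -3.28121594  1.20422694] [-0.77901862  0.27961848  0.00630903] -0.05796390236355364 49.55402892869071 0.31965588937865
```

Request:
jog_arm([
  [1,[0,0,0],[0,0,5]],
  [1,[0,0,0],[0,0,10]],
  [1,[0,0,0],[0,0,15]],
  [1,[0,0,0],[0,0,20]],
  [1,[0,0,0],[0,0,20]],
  [1,[0,0,0],[0,0,20]],
])

```text
time: 6.3
position: [0.5507, -0.1664, 0.0486]
tcp_rot: [179.9, 0.1, 120.7]
ft_force: [-1.8, -3.3, 1.8]
width: 0.319
```

```bash
python3 st.py
```

```text
6.3 [ 0.55073833 -0.16637977  0.04862604] [1.79859748e+02 1.24906782e-01 1.20746885e+02] [-1.76999701 -3.32453237  1.75120478] [-0.81664297  0.38724076 -0.01266144] -0.05236560828052461 37.587600784822136 0.3186515584398848
```

Request:
jog_arm([
  [1,[0,0,0],[0,0,3]],
  [1,[0,0,0],[0,0,6]],
  [1,[0,0,0],[0,0,6]],
  [1,[0,0,0],[0,0,6]],
])

```text
time: 6.7
position: [0.5508, -0.1664, 0.0487]
tcp_rot: [179.8, 0.1, 114.8]
ft_force: [-2.1, -3.7, 1.5]
width: 0.319
```

```bash
python3 st.py
```

```text
6.7 [ 0.55075631 -0.16640444  0.04865554] [1.79843556e+02 1.14231996e-01 1.14801065e+02] [-2.07375686 -3.70840908  1.51592476] [-0.75338359  0.33956149 -0.00375977] -0.05228677298873663 34.04508677495057 0.31946869711105624
```

Request:
jog_arm([
  [1,[0,0,0],[0,0,3]],
  [1,[0,0,0],[0,0,6]],
  [1,[0,0,0],[0,0,6]],
  [1,[0,0,0],[0,0,6]],
])

```text
time: 7.1
position: [0.5507, -0.1664, 0.0487]
tcp_rot: [179.8, 0.1, 108.9]
ft_force: [-2.8, -3.9, 1.7]
width: 0.323
```

```bash
python3 st.py
```

```text
7.1 [ 0.55073275 -0.16644594  0.04865151] [1.79835698e+02 1.00664986e-01 1.08892052e+02] [-2.84649902 -3.85371369  1.71765757] [-0.85612     0.43137237  0.03815829] -0.04830513149499893 30.53788119462394 0.32268279600772654
```

Request:
jog_arm([
  [1,[0,0,0],[0,0,3]],
  [1,[0,0,0],[0,0,6]],
  [1,[0,0,0],[0,0,6]],
  [1,[0,0,0],[0,0,6]],
])

```text
time: 7.5
position: [0.5507, -0.1664, 0.0486]
tcp_rot: [179.8, 0.1, 103.0]
ft_force: [-1.8, -4.4, 1.1]
width: 0.32
```

```bash
python3 st.py
```

```text
7.5 [ 0.55073686 -0.16641732  0.04863285] [1.79824747e+02 8.18897406e-02 1.03002818e+02] [-1.78838486 -4.41271778  1.06281834] [-0.77758875  0.38115191  0.02882809] -0.04682469880208373 27.051479142431962 0.32037452642520176
```

Request:
jog_arm([
  [1,[0,0,0],[0,0,3]],
  [1,[0,0,0],[0,0,6]],
  [1,[0,0,0],[0,0,6]],
  [1,[0,0,0],[0,0,6]],
])

```text
time: 7.9
position: [0.5507, -0.1664, 0.0486]
tcp_rot: [179.8, 0.1, 97.0]
ft_force: [-2.2, -3.7, 2.1]
width: 0.316
```

```bash
python3 st.py
```

```text
7.9 [ 0.55073181 -0.16641013  0.04864183] [1.79816826e+02 6.79919876e-02 9.70405634e+01] [-2.19546271 -3.69292491  2.10099289] [-0.87806241  0.46676892  0.02916301] -0.05375872948206961 23.52510400872832 0.31618331856090326
```

Request:
jog_arm([
  [1,[0,0,0],[0,0,3]],
  [1,[0,0,0],[0,0,6]],
  [1,[0,0,0],[0,0,6]],
  [1,[0,0,0],[0,0,6]],
])

```text
time: 8.3
position: [0.5507, -0.1664, 0.0487]
tcp_rot: [179.8, 0.1, 91.1]
ft_force: [-1.8, -3.9, 2.0]
width: 0.32
```

```bash
python3 st.py
python3 - <<'E'
from h import *
p=imaging.capture("scene")
cv2.imwrite("pics/z3.png",cv2.resize(p["color"][160:260,150:270,::-1],(720,600),interpolation=cv2.INTER_CUBIC))
E
```

```text
8.3 [ 0.55072038 -0.16642312  0.04865173] [1.79809868e+02 5.39027569e-02 9.11330195e+01] [-1.82408627 -3.91270546  2.03198744] [-0.88246295  0.4913047   0.02252274] -0.04883043933659792 20.034197072133924 0.3203670097748959
```

View pics/z3.png

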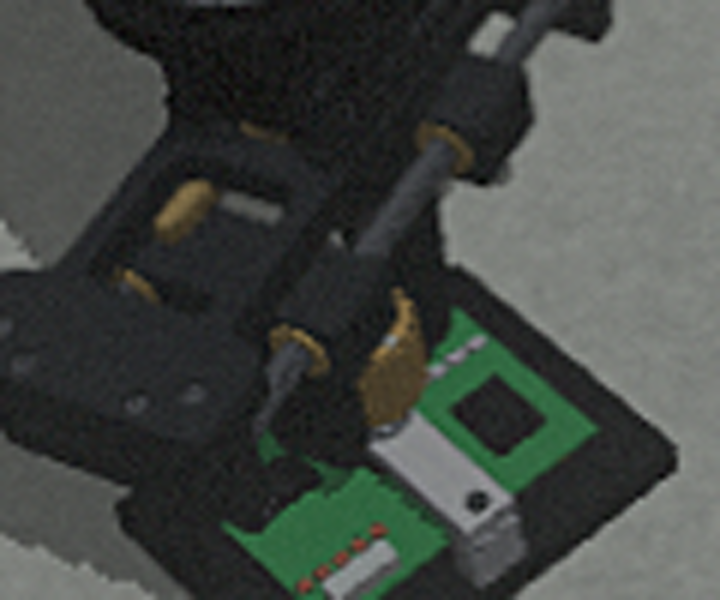

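The pads grip the brass head. Its pointer is mostly hidden, with a white fleck at about (215,217) in full-picture pixels. The torque hasn't risen yet, so I keep going in small steps.

Request:
jog_arm([
  [1,[0,0,0],[0,0,2]],
  [1,[0,0,0],[0,0,5]],
  [1,[0,0,0],[0,0,5]],
  [1,[0,0,0],[0,0,5]],
])

```text
time: 8.75
position: [0.5507, -0.1665, 0.0486]
tcp_rot: [179.8, 0.0, 86.2]
ft_force: [-2.7, -3.6, 2.2]
width: 0.322
```

```bash
python3 st.py
```

```text
8.75 [ 0.55068561 -0.16645886  0.04863285] [1.79809101e+02 4.07993337e-02 8.61671731e+01] [-2.70882918 -3.56510582  2.1779486 ] [-0.83877011  0.52251141  0.10391831] -0.09719531983137131 17.103007959201843 0.32190762755939367
```

Request:
jog_arm([
  [1,[0,0,0],[0,0,2]],
  [1,[0,0,0],[0,0,4]],
  [1,[0,0,0],[0,0,4]],
  [1,[0,0,0],[0,0,4]],
])

```text
time: 9.15
position: [0.5507, -0.1664, 0.0486]
tcp_rot: [179.8, 0.0, 82.2]
ft_force: [-1.9, -3.6, 2.8]
width: 0.321
```

```bash
python3 st.py
```

```text
9.15 [ 0.55071457 -0.1664267   0.04864792] [1.79805084e+02 3.11953690e-02 8.21849059e+01] [-1.92882632 -3.55887884  2.76708517] [-0.88147226  0.49914126  0.20858166] -0.1725042751058936 14.744365772047864 0.3205891216807693
```

Resistance is rising at the spring rate (about 0.075 N m over the last 4°), so the screw is seated. I unwind slightly and let go.

Request:
jog_arm([
  [1,[0,0,0],[0,0,-3]],
  [1,[0,0,0],[0,0,-6]],
  [1,[0,0,0],[0,0,-6]],
  [0,[0,0,0],[0,0,-6]],
  [-0.3,[0,0,0],[0,0,-6]],
  [-0.5,[0,0,0],[0,0,-6]],
  [-1,[0,0,0],[0,0,-6]],
  [-1,[0,0,0],[0,0,-6]],
  [-1,[0,0,0],[0,0,-6]],
  [-1,[0,0,0],[0,0,-6]],
])

```text
time: 10.15
position: [0.5507, -0.1664, 0.0486]
tcp_rot: [179.8, 0.1, 88.2]
ft_force: [0.1, -0.3, 0.2]
width: 0.93
```

Request:
jog_arm([
  [-1,[0,0,-0.02],[0,0,0]],
  [-1,[0,0,-0.05],[0,0,0]],
  [-1,[0,0,-0.1],[0,0,0]],
  [-1,[0,0,-0.15],[0,0,0]],
  [-1,[0,0,-0.2],[0,0,0]],
  [-1,[0,0,-0.2],[0,0,0]],
  [-1,[-0.2,0,-0.2],[0,0,0]],
  [-1,[-0.2,0,-0.2],[0,0,0]],
  [-1,[-0.2,0,-0.2],[0,0,0]],
  [-1,[-0.2,0,-0.2],[0,0,0]],
  [-1,[-0.2,0,-0.2],[0,0,0]],
  [-1,[-0.2,0,-0.2],[0,0,0]],
])

```text
time: 11.35
position: [0.5426, -0.3672, 0.2476]
tcp_rot: [179.9, 0.0, 88.0]
ft_force: [0.4, 1.5, -0.8]
width: 1.0
```

```bash
python3 st.py
python3 - <<'E'
from h import *
p=imaging.capture("scene");t=imaging.capture("top")
cv2.imwrite("pics/z4.png",np.hstack([cv2.resize(q,(400,320),interpolation=cv2.INTER_NEAREST) for q in (p["color"][199:239,184:234,::-1],t["color"][222:262,375:425,::-1])]))
cv2.imwrite("pics/top4.png",t["color"][...,::-1])
for q in(p,t):
  for d in imaging.mark_of(q,"blue_mark")[:1]: print(d["conf"],d["centre"],at_z(q,d["centre"],.077))
E
```

```text
11.35 [ 0.54256479 -0.36721981  0.24761708] [1.79894976e+02 7.38123247e-03 8.80046166e+01] [ 0.39009158  1.45368778 -0.77977128] [-0.06182285  0.06699281  0.04717071] 0.030296664917841554 32.93751278495532 1.0004709224674104
0.55 [405.1, 256.8] [0.50845207 0.12621309 0.077     ]
0.83 [223.4, 261.7] [0.51153796 0.12861201 0.077     ]
```

View pics/z4.png

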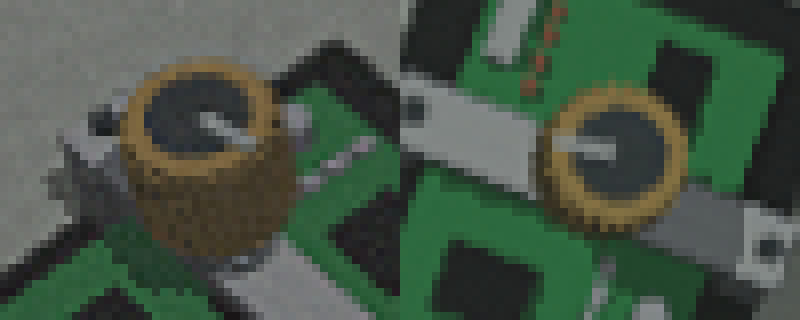

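View pics/top4.png

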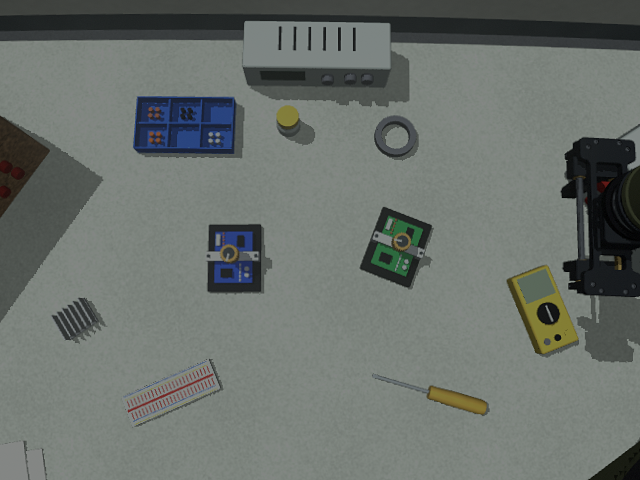

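Request:
jog_arm([
  [-1,[0.05,0,-0.04],[0,0,0]],
  [-1,[0.1,0,-0.05],[0,0,0]],
  [-1,[0.1,0,-0.05],[0,0,0]],
  [-1,[0.1,0,-0.05],[0,0,0]],
  [-1,[0.1,0,-0.05],[0,0,0]],
  [-1,[0.1,0,-0.05],[0,0,0]],
])

```text
time: 12.15
position: [0.5463, -0.2657, 0.2979]
tcp_rot: [179.9, 0.0, 88.2]
ft_force: [-0.1, -0.3, 0.1]
width: 1.001
```

```bash
python3 st.py; python3 -c "
from h import *
p=imaging.capture('scene');q=cv2.imread('pics/scene0.png')[...,::-1]
a=[x[245:295,370:430,::-1] for x in (q,p['color'])]
cv2.imwrite('pics/z5.png',np.hstack([cv2.resize(x,(400,333)) for x in a]))
cv2.imwrite('pics/scene5.png',p['color'][...,::-1])"
```

```text
12.15 [ 0.5462664  -0.26571194  0.29794101] [1.79904427e+02 2.29797795e-02 8.82166305e+01] [-0.10671046 -0.30409032  0.1008434 ] [-0.07854453  0.06743891  0.00554745] 0.003950708778575063 24.816443874355368 1.0005281069178935
```

View pics/z5.png

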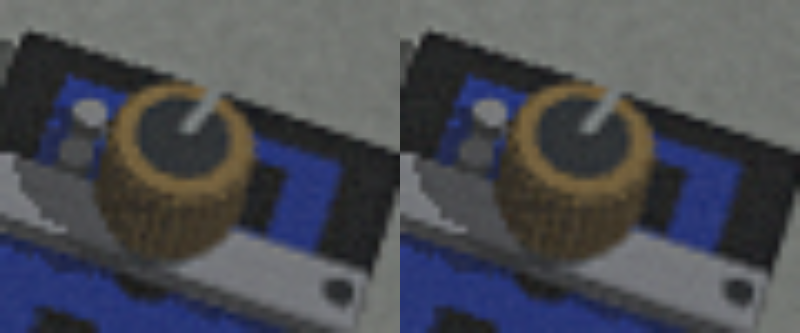

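View pics/scene5.png

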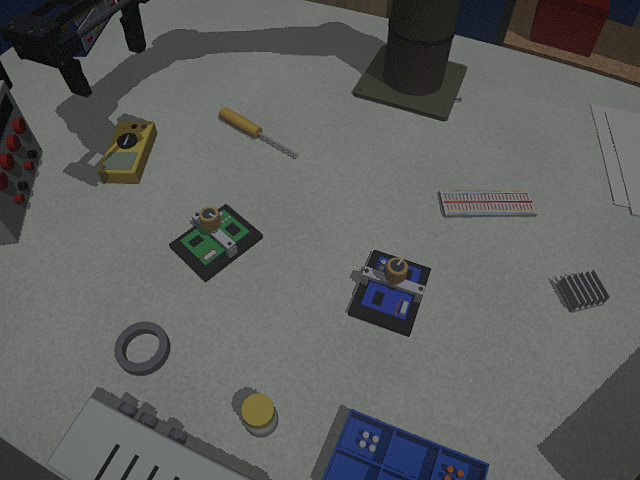

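The blue pointer looks identical before and after. The arm hangs free, with forces near zero.

```bash
python3 -c "
from h import *
print(ctrl.finish_job())"
```

```text
the job is handed in; nothing more can be done
None
```

I turned the green board's thumbscrew clockwise to its seat, stopped as the resistance rose, let go, and handed the job in at about 12 s of the 42 s. No verdict is reported, so the results below are my own checks.

- **Turning and seating:** I gripped the head once and turned it about 78° clockwise. The last joint's torque sat near 0.05 N m while the screw ran free. It then rose to 0.10 and 0.17 N m, about the expected spring rate, which I estimate as 0.14 rad of wind-up (0.35 rad crushes the board).
- **Letting go:** I turned back 6°, opened the gripper and withdrew. Afterwards the pointer on the green head stood roughly 70° clockwise of where it started. That fits a screw at its seat with its head unwound, but I could not read the spindle angle directly.
- **Blue thumbscrew:** I never went near it, and close-up pictures before and after look identical. The network's mark position differed by 4 to 5 mm between the two looks. I took that as network error because the two cameras disagree by about as much in a single look.
- **Clearance:** at the end the arm was clear of everything, with forces about 0.3 N.

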